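Load the sloping drilling cradle with the stool rung that fits

TASK

Of the three turned stool rungs on the bench, only one is the right length for the sloping drilling cradle: pick it out and lay it in the two V saddles, with its lower tenon slid down under the lip and home against the foot stop. Then slide the cradle's end stop (it has a black tab to hold it by) down to it just until the roller lever switch clicks, without pushing the lever on into its overtravel, and let go. Leave the other two rungs where they lie.

Things in the scene. Friction and masses are not known exactly. Their poses are not given: they have to be found in the camera images.
- cradle_bed: Bed of the drilling cradle: plywood board 300 x 100 x 12 mm sloping up at 30 degrees, on a base that is fixed. Origin: on the bed's upper face, mid-width, in the plane of the foot stop's face, 48 mm above the bench. x: uphill along the bed, as a loaded rung lies; y: across, to the left looking uphill; z: square to the bed. Bed spans x = -50..250 mm; end stop on the upper part.
- rung_seat (a point): Where the centre of the right rung belongs: on the saddles' axis, 70 mm uphill of the foot stop's face, 34 mm above the bed; axes as the bed's. Two 90-degree V saddles, 20 mm wide along x, stand 38 mm uphill and downhill of this point; their cheeks reach 3 mm above it and 26 mm to either side. Between the saddles the bed is free for fingers (56 mm).
- foot_stop (a point): On the foot stop's face at the height of the rung axis, 34 mm above the bed; axes as the bed's. The stop is a wooden block 52 mm wide, 62 mm high, 34 mm long, downhill of this point. A steel lip 30 mm wide overhangs uphill by 8 mm, underside 16 mm above this point, top 26 mm above. So lay a rung in with its foot 12 to 22 mm uphill of the face, then slide it down.
- rung_100_mid (a point): Centre of the short rung, loose: light wood, 100 mm long over all, a 20 mm round body with a 12 mm round tenon 12 mm long at each end. Its x axis is the long axis (it may be rolled about it; both ends are alike). Starts lying on the bench, centre 10 mm up. About 18 g.
- rung_140_mid (a point): Centre of the middle rung, loose: 140 mm long over all, otherwise just like the short one; x is the long axis. About 27 g.
- rung_180_mid (a point): Centre of the long rung, loose: 180 mm long over all, otherwise just like the short one; x is the long axis. About 36 g.
- end_stop (a joint): Travel (m) of the aluminium end stop downhill along its track: 0 fully back, at most 0.054; starts near 0. It drags with about 4 N and stays where left. Its switch faces downhill: lever free, the roller's front is 172 mm less this travel uphill of the foot stop's face. So the roller can meet only rungs of 118 mm or more, and one over 160 mm finds no room to be laid in behind the lip.
- end_stop_grip (a point): Grip point in the black tab that stands square to the bed on the end stop, by which it is slid; 52 mm above the bed, axes as the bed's. Tab: 16 mm thick across the bed, 20 mm along it, top 12 mm above this point, sides free to 29 mm below it. The black switch body lies 18 to 39 mm downhill of this point, its top 10 mm lower.
- switch_lever (a joint): Angle (rad) by which the roller lever is pressed in: 0 free; clicks on at 0.20 (roller pushed back 7 mm); overtravel begins at 0.40 (14 mm). Lever 38 mm long, 11 mm roller on the saddles' axis, pushed by the rung's head as the end stop comes down. Light spring: 0.5 N free, 1.7 N at 0.40. It swings about a line square to the bed.

How it is judged:
By the outcome, as a careful person would: the job done as asked, in the order asked, and still so for the second after the job is handed in, with the robot touching nothing.
It also fails if it takes over 58 s, if anything falls off the work surface, if the arm or the gripper's body presses on something with over 40 N, if the wrist force passes 120 N, or if a joint passes its speed limit or range.

ROBOT

A 6-joint arm with a two-finger parallel gripper is mounted at the origin on the work surface; the furniture and walls round the work are solid. World frame = base frame: x ahead of the robot, y to its left, z up, the work surface at z = 0. Lengths are in m, angles in degrees, forces in N, time in s.
With the tool pointing down it reaches from about 0.325 to 0.775 m from the base axis. Payload 5.5 kg.
Tool frame: the origin (TCP) lies at the centre of the arm's flange, where the gripper is bolted on; the fingertips stand 182 mm ahead of it and the grasp point (between the pads) lies 163 mm ahead of it; z points along the fingers, y is the line along which they close (so a half turn about z gives the same grasp; the last joint's range is limited). The gripper opens to 88 mm and grips with 3 to 60 N. Pads are 20 mm wide; open, the fingers measure 115 mm over their backs; the gripper's body (75 mm by 178 mm) begins 61 mm behind the grasp point.
Start: joints at [-69.941, 5.22, 70.514, -0, 104.267, -3.249], TCP at [0.237, -0.551, 0.405] pointing down, gripper open.
Joint ranges: [-164.24, 164.24], [-49.07, 125.15], [9.68, 141.18], [-86.29, 266.29], [3.28, 154.24], [-151.56, 151.56]. Speed limits (degrees/s): [147.25, 147.25, 172.46, 180, 180, 180].

INTERFACE

Orientations are given as [roll, pitch, yaw] about the fixed x, y, z axes, in that order (R = Rz(yaw) Ry(pitch) Rx(roll)).
In Python, from station import r gives the robot as it stands. The module is installed in compiled form; this text tells all that it offers. Calls block until the motion is done:
- r.reach(position, orientation): joint-space move of the TCP to a pose.
- r.servo_line(position, rotation=None, speed=0.15): straight line of the TCP; rotation=None keeps the orientation; speed is the mean speed in m/s.
- r.move_joints(angles): joint-space move.
- r.let_go() and r.grab(squeeze=None): open the fingers fully, or close them until they stop; squeeze is the grip in N (None keeps the last).
- r.wait(seconds).
- r.inverse_kinematics(position, orientation): joint angles nearest the present ones, or None.
- r.sense(): the state.
- r.snapshot(name): name is "side" or "top" or "wrist"; returns a dict with "frame" (420x560x3 uint8, red, green, blue), "fx", "fy", "cx", "cy" (pixels), "R" (3x3) and "t" (3): a world point X has camera coordinates R X + t. Camera axes: x right, y down, z forward; pixel columns grow to the right and rows downward; lengths in m; the calibration is good to about 2 mm. A picture is of the moment at which its call begins. There is no depth.
A pose or a line that the arm cannot do raises r.IKError and nothing moves.
- r.hand_in(): hands the job in; it is judged then, once.
The state is a dict: "clock": time; "joints": joint angles; "joint_vel": joint speeds; "joint_torque": joint torques, N m; "tcp_pos": TCP position; "orientation": TCP orientation; "contact_force": force on the tool from outside, world axes, zero at the start; "torque": the same for the moment, N m; "opening": finger opening in m; "gripper_force": force on a finger pad.
Only numpy, scipy, OpenCV 4.12 (cv2) and the standard library are available. Lean on these libraries where they do the work, as an engineer would, in place of code of your own. Each camera call takes 0.05 s, during which the arm holds its last target. There are 200 camera calls.

## Working session

There is one attempt and no reset: what is moved stays moved. The work goes in short steps, each a Python script; the robot and the scene stay as the last script left them, time stands still between calls to the robot, and variables do not carry over. Pictures are saved under pics/ and viewed, at most 13 in all, crops included, and the job is handed in when it is done.

```bash
mkdir -p pics; cat > h.py <<'E'
import numpy as np, cv2
from station import r
def snap(cam,name):
    s=r.snapshot(cam); np.savez('pics/'+name+'.npz',**{k:np.array(v) for k,v in s.items()})
    cv2.imwrite('pics/'+name+'.png',s['frame'][:,:,::-1]); return s
def load(name): return dict(np.load('pics/'+name+'.npz'))
def proj(s,X):
    c=np.atleast_2d(X)@s['R'].T+s['t']; return np.c_[s['fx']*c[:,0]/c[:,2]+s['cx'],s['fy']*c[:,1]/c[:,2]+s['cy']]
def ray(s,u,v):
    R=s['R']; d=R.T@np.array([(u-s['cx'])/s['fx'],(v-s['cy'])/s['fy'],1]); return -R.T@s['t'],d
def onz(s,u,v,z):
    o,d=ray(s,u,v); return o+d*(z-o[2])/d[2]
E
python3 - <<'E'
from h import *
a=snap('top','t0');b=snap('side','s0')
i=np.hstack([a['frame'],b['frame']])[:,:,::-1]
for s in(a,b): print(s['fx'],-s['R'].T@s['t'],s['R'].round(2).tolist())
print(r.sense()['clock'])
E
```

```text
499.711784680053 [0.22855681 0.0027665  1.24790341] [[0.08, -1.0, 0.0], [-0.97, -0.08, -0.21], [0.21, 0.02, -0.98]]
408.5434701046365 [0.35014364 0.86610218 0.64283351] [[-0.99, -0.16, 0.02], [-0.09, 0.48, -0.87], [0.13, -0.86, -0.49]]
0.1
```

View pics/t0.png

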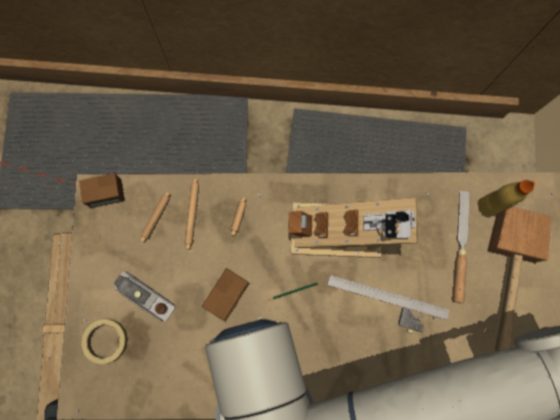

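View pics/s0.png

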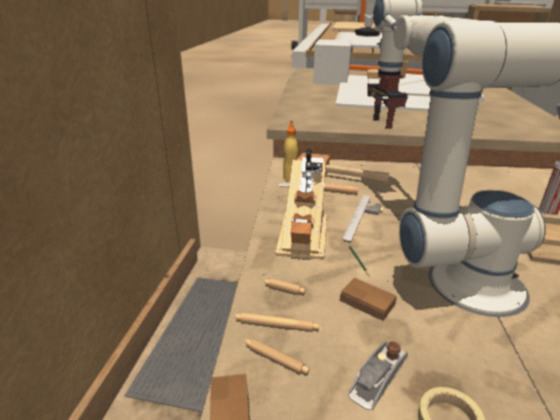

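The top view shows the rungs at about (155,217), (192,214) and (239,216), with lengths of roughly 51, 66 and 36 px. That makes the leftmost one the 140 mm rung. The cradle runs from foot block (299,224) to end stop (400,222). Next I enlarge these.

```bash
python3 - <<'E'
from h import *
a=load('t0')['frame'][:,:,::-1]
c=cv2.resize(a[190:265,280:425],None,fx=5.4,fy=5.4,interpolation=cv2.INTER_CUBIC)
d=cv2.resize(a[185:250,130:260],None,fx=3,fy=3,interpolation=cv2.INTER_CUBIC)
d=cv2.copyMakeBorder(d,0,0,0,c.shape[1]-d.shape[1],cv2.BORDER_CONSTANT)
cv2.imwrite('pics/t0c.png',np.vstack([c,d])[:600])
s=load('t0')
for e in [((168,195),(144,240)),((194,181),(189,247)),((243,199),(235,234))]:
    p,q=[onz(s,*k,.010) for k in e]; print(p.round(3),q.round(3),np.linalg.norm(p-q))
E
```

```text
[0.507 0.289 0.01 ] [0.387 0.334 0.01 ] 0.12803741654015047
[0.549 0.228 0.01 ] [0.379 0.22  0.01 ] 0.17036103641614725
[0.512 0.098 0.01 ] [0.421 0.109 0.01 ] 0.09204748726099045
```

View pics/t0c.png

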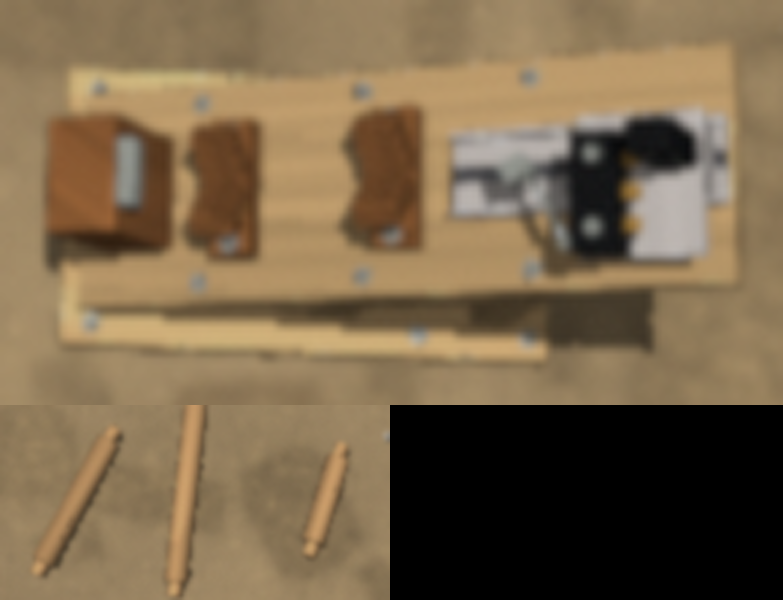

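The crop gives these bed corners in crop pixels: upper right (733,43), lower right (737,285) and upper left (70,68). The saddles' uphill edges are at (420,105)/(420,248) and (258,120)/(258,257), and the lip spans (115..142, 133..208). I fit the cradle's x, y and yaw to these.

```bash
cat >> h.py <<'E'
from scipy.optimize import least_squares
from scipy.spatial.transform import Rotation as Ro
def bedR(yaw): return Ro.from_euler('z',yaw).as_matrix()@Ro.from_euler('y',-np.pi/6).as_matrix()
def bed(p,X): return np.atleast_2d(X)@bedR(p[2]).T+np.array([p[0],p[1],.048])
def fit(s,obs,p0):
    L=np.array([o[0] for o in obs])/1000;U=np.array([o[1] for o in obs])
    q=least_squares(lambda p:(proj(s,bed(p,L))-U).ravel(),p0,loss='soft_l1'); return q.x,(proj(s,bed(q.x,L))-U).round(1)
E
python3 - <<'E'
from h import *
s=load('t0')
C=lambda u,v:(280+u/5.4-.4,190+v/5.4-.4)
obs=[((250,50,0),C(733,43)),((250,-50,0),C(737,285)),((-50,50,0),C(70,68)),((118,26,37),C(420,105)),((118,-26,37),C(420,248)),((42,26,37),C(258,120)),((42,-26,37),C(258,257)),((8,15,60),C(142,133)),((8,-15,60),C(142,208)),((-34,26,62),C(48,118)),((-34,-26,62),C(48,235))]
p,e=fit(s,obs,[.47,0,-1.5]); print(p,np.degrees(p[2]));print(e.tolist())
seat=bed(p,[.070,0,.034])[0];print('seat',seat,'grip est',bed(p,[[.21,0,.052]]))
np.save('bed.npy',p)
m=.5*(onz(s,168.5,194.3,.01)+onz(s,142.8,241,.01));d=onz(s,168.5,194.3,.01)-onz(s,142.8,241,.01)
print('rung',m,np.degrees(np.arctan2(d[1],d[0])),np.linalg.norm(d))
g=C(660,140);print(proj(s,bed(p,[[.2,0,.064],[.215,0,.064],[.22,0,.064]])),g)
E
```

```text
[ 0.45033123 -0.08324641 -1.52726585] -87.50588714801152
[[1.5, 0.2], [1.8, 0.2], [3.5, 5.4], [-3.2, 0.2], [-3.3, -3.7], [-3.9, -0.3], [-4.3, -3.8], [0.1, 1.0], [-0.2, -0.3], [1.4, 0.2], [0.7, 0.1]]
seat [ 0.45222951 -0.12682686  0.11244486] grip est [[ 0.45711398 -0.23896409  0.19803332]]
rung [0.4465184  0.31268283 0.01      ] -21.38249551213239 0.13372157402795795
[[386.05321491 215.89244459]
 [392.99208339 215.4376871 ]
 [395.32672131 215.2846803 ]] (401.82222222222225, 215.52592592592592)
```

```bash
python3 - <<'E'
from h import *
s=load('t0')
C=lambda u,v:(280+u/5.4-.4,190+v/5.4-.4)
obs=[((250,50,-12),C(733,43)),((250,-50,-12),C(737,285)),((118,26,0),C(420,105)),((118,-26,0),C(420,248)),((42,26,0),C(258,120)),((42,-26,0),C(258,257)),((8,15,50),C(142,133)),((8,-15,50),C(142,208)),((-34,26,62),C(48,118)),((-34,-26,62),C(48,235)),((0,26,0),C(172,118)),((0,-26,0),C(170,248))]
p,e=fit(s,obs,[.47,0,-1.5]); print(p,np.degrees(p[2]));print(e.tolist())
seat=bed(p,[.070,0,.034])[0];print('seat',seat)
np.save('bed.npy',p)
# candidate grasps
Rg=lambda ax,ang:None
def toolrpy(y,z): 
    x=np.cross(y,z); return Ro.from_matrix(np.c_[x,y,z]).as_euler('xyz',degrees=True)
th=np.radians(-21.4)
for sg in(1,-1):
    y=sg*np.array([-np.sin(th),np.cos(th),0]); o=toolrpy(y,np.array([0,0,-1.])); 
    print(o,r.inverse_kinematics([.4465,.3127,.163+.15],o))
    B=bedR(p[2]); o=toolrpy(sg*B[:,1],-B[:,2]); print('place',o,r.inverse_kinematics(seat+.163*B[:,2]+.05*B[:,2],o),r.inverse_kinematics(bed(p,[.21,0,.052])[0]+.163*B[:,2],o))
E
```

```text
[ 0.45209563 -0.07788938 -1.52378139] -87.30624237981039
[[0.4, 0.1], [0.8, -0.4], [0.2, 2.3], [0.2, -2.2], [0.2, 1.8], [-0.1, -2.3], [-0.3, 0.9], [-0.5, -0.4], [-0.9, -0.6], [-1.5, -0.7], [0.3, 3.3], [0.3, 0.2]]
seat [ 0.45414575 -0.12146295  0.11244486]
[180.    0.  158.6] [ 31.42891269  -3.18240383  88.28655249   0.          94.89585133
 -37.17108731]
place [180.          30.          92.69375762] [  4.41799791 -17.70325289 104.98688584 -30.03712749  93.2142689
   0.13386886] [-12.90365172 -17.25719342 100.3374752  -28.80248627  88.33122794
 -16.94900468]
[180.    0.  -21.4] [ 3.14289127e+01 -3.18240383e+00  8.82865525e+01 -2.54444375e-14
  9.48958513e+01  1.42828913e+02]
place [180.         -30.         -87.30624238] None None
```

The cradle fit is now good to about 0.5 px along its length. Next I move above the 140 rung and look with the wrist camera.

```bash
cat >> h.py <<'E'
def toolrpy(y,z): return Ro.from_matrix(np.c_[np.cross(y,z),y,z]).as_euler('xyz',degrees=True)
def down(yawdeg):
    t=np.radians(yawdeg); return toolrpy(np.array([-np.sin(t),np.cos(t),0]),np.array([0,0,-1.]))
def st(*a):
    s=r.sense(); print(*a,'clk',round(s['clock'],2),'tcp',np.round(s['tcp_pos'],4),'F',np.round(s['contact_force'],2),'open',round(s['opening'],4),'gf',round(s['gripper_force'],1)); return s
E
python3 - <<'E'
from h import *
r.reach([.4465,.3127,.163+.17],down(-21.4)); st()
s=snap('wrist','w1'); print(s['fx'],(-s['R'].T@s['t']).round(3),proj(s,[.4465,.3127,.01]))
E
```

```text
clk 3.23 tcp [0.4469 0.3122 0.333 ] F [ 0.4  -0.15  0.38] open 0.0877 gf 0.0
298.0880486227625 [0.371 0.343 0.313] [[279.58746602 195.15680683]]
```

View pics/w1.png

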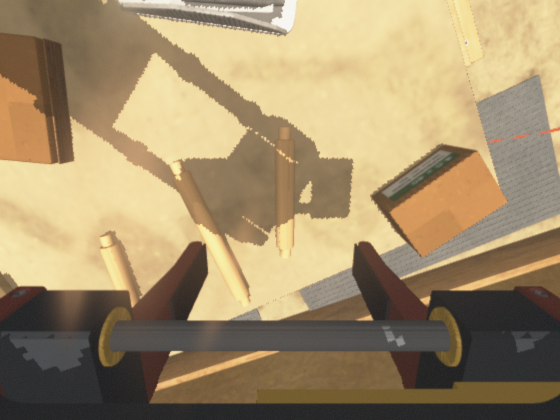

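The rung lies along column 286, with its ends at (286,127) and (286,257). I refine its pose, grasp it 10 mm towards its future foot so the fingers clear the saddles, lift it, and carry it over the cradle.

```bash
python3 - <<'E'
from h import *
s=load('w1'); a=onz(s,286,127,.010);b=onz(s,286,256.5,.010)
m=(a+b)/2; d=a-b if a[0]>b[0] else b-a; L=np.linalg.norm(d); d/=L; th=np.degrees(np.arctan2(d[1],d[0])); print(m,th,L)
g=m-.010*d; o=down(th)
r.reach([g[0],g[1],.25],o); r.servo_line([g[0],g[1],.185],speed=.1); st('at')
r.grab(8); st('grab'); 
r.servo_line([g[0],g[1],.30],speed=.2); st('lift')
p=np.load('bed.npy');B=bedR(p[2]); ob=toolrpy(B[:,1],-B[:,2])
# TCP so that rung centre at bed x=.087, z=.034+.06 ; rung centre 175mm ahead of TCP
r.reach(bed(p,[.077,0,.034+.08+.175])[0],ob); st('over')
snap('side','s1'); snap('wrist','w2');snap('top','t1')
i=cv2.resize(load('s1')['frame'][130:260,250:380][:,:,::-1],(500,500),interpolation=cv2.INTER_CUBIC)
w=cv2.resize(load('w2')['frame'][:,:,::-1],(300,225)); t=cv2.resize(load('t1')['frame'][150:300,250:450][:,:,::-1],(300,225))
cv2.imwrite('pics/c1.png',np.hstack([i,cv2.copyMakeBorder(np.vstack([w,t]),0,50,0,0,0)]))
E
```

```text
[0.44993592 0.31860843 0.01      ] -21.14238818527119 0.14066980241581753
at clk 4.51 tcp [0.4409 0.3224 0.1858] F [-1.15 -0.29 -0.67] open 0.0879 gf 0.0
grab clk 5.56 tcp [0.4406 0.3222 0.185 ] F [-0.18 -0.04 -0.31] open 0.02 gf 8.0
lift clk 6.28 tcp [0.4404 0.3221 0.2986] F [-0.41  0.01 -1.16] open 0.0196 gf 8.0
over clk 7.79 tcp [4.486e-01 4.000e-04 3.365e-01] F [0.13 0.8  0.27] open 0.0197 gf 8.0
```

View pics/c1.png

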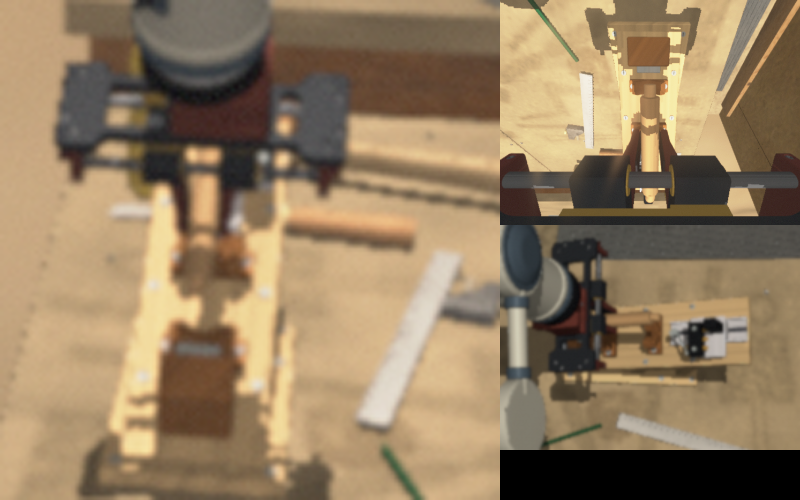

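The rung is held (opening 19.7 mm, measured length 140.7 mm) and sits above the cradle. The wrist view looks downhill at the foot stop, so I enlarge it to check the lateral and axial alignment.

```bash
python3 - <<'E'
from h import *
s=load('w2');p=np.load('bed.npy')
i=cv2.resize(s['frame'][30:250,180:380][:,:,::-1],None,fx=2.7,fy=2.7,interpolation=cv2.INTER_CUBIC)
P=np.array([[-34,26,62],[-34,-26,62],[0,26,62],[0,-26,62],[8,15,60],[8,-15,60],[42,26,37],[42,-26,37],[-50,50,0],[-50,-50,0]])/1000
q=(proj(s,bed(p,P))-[180,30]+.5)*2.7
for u,v in q: cv2.drawMarker(i,(int(u),int(v)),(0,255,0),0,8,1)
print(q.round().tolist())
cv2.imwrite('pics/w2c.png',i)
E
```

```text
[[377.0, 106.0], [157.0, 106.0], [372.0, 256.0], [162.0, 256.0], [326.0, 289.0], [208.0, 288.0], [356.0, 402.0], [179.0, 402.0], [433.0, 78.0], [103.0, 78.0]]
```

View pics/w2c.png

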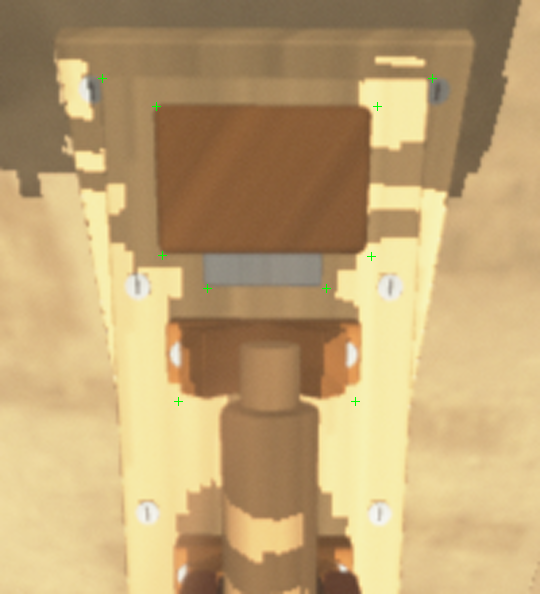

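The foot block corners are at (155,105), (371,105), (368,252) and (159,253), and the lip front is at (204,285) and (321,285), about 1 mm left of the prediction. The tenon is centred at u≈270 with its tip at v≈342. I refine the pose and lay the rung in.

```bash
python3 - <<'E'
from h import *
s=load('w2');p0=np.load('bed.npy')
C=lambda u,v:(180+u/2.7-.5,30+v/2.7-.5)
obs=[((-34,26,62),C(371,105)),((-34,-26,62),C(155,105)),((0,26,62),C(369,253)),((0,-26,62),C(159,253)),((8,15,60),C(322,286)),((8,-15,60),C(204,286))]
p,e=fit(s,obs,p0); print(p0,p,e.tolist())
q=p; q[2]=.5*(p[2]+p0[2])   # yaw: mean of both
print('rung foot pred',[( (proj(s,bed(p0,[x,y,.114]))-[180,30]+.5)*2.7).round().tolist() for x,y in((.017,0),(.017,.006),(.017,-.006),(.029,.01),(.029,-.01))])
np.save('bed2.npy',p)
E
```

```text
[ 0.45209563 -0.07788938 -1.52378139] [ 0.45122551 -0.0773712  -1.52316991] [[1.0, -0.4], [-0.9, -0.4], [-0.2, 0.4], [-0.2, 0.4], [0.3, 0.2], [0.1, 0.2]]
rung foot pred [[[266.0, 356.0]], [[297.0, 356.0]], [[235.0, 356.0]], [[317.0, 417.0]], [[215.0, 417.0]]]
```

```bash
python3 - <<'E'
from h import *
p=np.load('bed2.npy');B=bedR(p[2]); ob=toolrpy(B[:,1],-B[:,2]); dy=-.0008
def go(x,z,sp): r.servo_line(bed(p,[x,dy,z+.175])[0],ob,speed=sp)
def F():
    r.wait(.15); return B.T@np.array(r.sense()['contact_force'])
go(.077,.114,.1); f0=F(); print('f0',f0.round(2))
go(.077,.040,.08); print('z40',(F()-f0).round(2))
z=.040
while z>.0315:
    z-=.001; go(.077,z,.02); f=F()-f0
    if f[2]>2: break
print('z',z,f.round(2))
x=.077; z+=.0005
n=0
while x>.050:
    x-=.008 if x>.068 else .001
    go(x,z,.03); f=F()-f0; n+=1
    if x<.067: print(round(x,4),f.round(2),end=' ')
    if f[0]>3: break
st('end')
snap('wrist','w3');snap('top','t3')
i=cv2.resize(load('w3')['frame'][30:250,180:380][:,:,::-1],None,fx=2.2,fy=2.2,interpolation=cv2.INTER_CUBIC)
t=cv2.resize(load('t3')['frame'][190:265,300:430][:,:,::-1],None,fx=2.5,fy=2.5)
i[:t.shape[0]*0+1]=i[:1]
h=i.shape[0]; t=cv2.copyMakeBorder(t,0,h-t.shape[0],0,0,0)
cv2.imwrite('pics/c3.png',np.hstack([i,t])[:600,:800])
E
```

```text
f0 [ 1.12 -0.64 -0.76]
z40 [-1.81  0.44 -0.86]
z 0.038 [-2.26  1.1   2.05]
0.061 [3.28 0.43 0.68] end clk 11.5 tcp [ 0.4479 -0.0238  0.2638] F [-0.03 -3.86  2.13] open 0.0197 gf 8.0
```

View pics/c3.png

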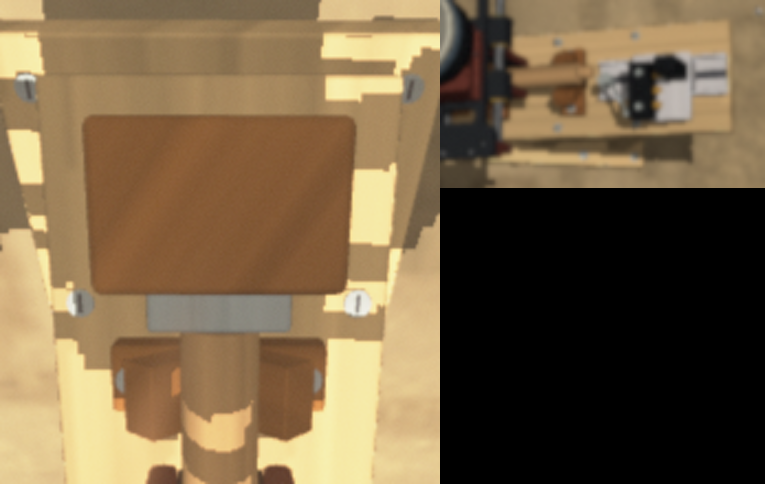

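The foot is now under the lip: the body emerges at (220,333), just behind the lip front. Contact was felt at x=61, close to the expected 60. I press it lightly down and then home once more to confirm.

```bash
python3 - <<'E'
from h import *
p=np.load('bed2.npy');B=bedR(p[2]); ob=toolrpy(B[:,1],-B[:,2]); dy=-.0008
s=load('w3')
print('lip',proj(s,bed(p,np.array([[8,15,50],[8,-15,50],[8,15,60]])/1e3)).round().tolist(),'home shoulder',proj(s,bed(p,np.array([[12,10,34],[12,-10,34],[12,0,44],[12,0,48]])/1e3)).round().tolist())
print('body width px at x=30',proj(s,bed(p,np.array([[.02,.01,.034],[.02,-.01,.034],[.02,.01,.038],[.02,-.01,.038]]))).round(1).tolist())
def go(x,z,sp): r.servo_line(bed(p,[x,dy,z+.175])[0],ob,speed=sp)
def F():
    r.wait(.2); return np.mean([B.T@np.array(r.sense()['contact_force']) for _ in range(3)],0)
x=.0625;z=.0385
go(x,z,.02);print('back',F().round(2))
while z>.034:
    z-=.001; go(x,z,.02); f=F(); print('z',round(z,4),f.round(2))
    if f[2]>5: break
z+=.0005
for k in range(7):
    x-=.001; go(x,z,.02); f=F(); print('x',round(x,4),f.round(2))
    if f[0]>7: break
st()
E
```

```text
lip [[310.0, 177.0], [249.0, 177.0], [312.0, 181.0]] home shoulder [[298.0, 178.0], [261.0, 178.0], [280.0, 182.0], [280.0, 184.0]]
body width px at x=30 [[297.6, 192.1], [261.5, 192.2], [298.1, 194.0], [261.1, 194.0]]
back [-0.12  0.37 -0.22]
z 0.0375 [0.3  0.12 0.84]
z 0.0365 [-0.02  0.25 -0.73]
z 0.0355 [ 1.32 -0.98  1.51]
z 0.0345 [ 0.3  -1.08  1.26]
z 0.0335 [ 1.53 -2.04  4.18]
x 0.0615 [ 2.87  0.37 -0.01]
x 0.0605 [ 6.59 -0.44  0.42]
x 0.0595 [ 8.51 -1.01  0.07]
clk 15.65 tcp [ 0.4481 -0.0255  0.2596] F [-0.66 -7.37  4.32] open 0.0198 gf 8.0
```

The rung is home: force rises to 8.5 N at x≈60 mm, and it seats at z≈34 mm. I release, retreat and look at the end stop.

```bash
python3 - <<'E'
from h import *
p=np.load('bed2.npy');B=bedR(p[2]); ob=toolrpy(B[:,1],-B[:,2])
r.let_go(); st('rel')
r.servo_line(bed(p,[.061,-.0008,.034+.175+.10])[0],ob,speed=.2)
r.reach(bed(p,[.26,0,.34])[0],ob); st()
r.wait(.2);s=snap('wrist','w4')
pts=np.array([[140,0,34],[172,0,34],[220,0,52],[98,26,37],[98,-26,37],[0,26,62],[0,-26,62]])/1e3
i=s['frame'][:,:,::-1].copy()
q=proj(s,bed(p,pts));print(q.round().tolist())
for u,v in q: cv2.drawMarker(i,(int(u+.5),int(v+.5)),(0,255,0),0,6,1)
cv2.imwrite('pics/w4.png',cv2.resize(i[60:420,130:430],None,fx=1.65,fy=1.65,interpolation=cv2.INTER_CUBIC))
E
```

```text
rel clk 16.78 tcp [ 0.4479 -0.0245  0.2588] F [-0.25  0.18 -1.02] open 0.0879 gf 0.0
clk 18.26 tcp [ 0.454  -0.1324  0.4705] F [-0.37  0.   -0.69] open 0.088 gf 0.0
[[279.0, 72.0], [279.0, 110.0], [279.0, 166.0], [311.0, 16.0], [248.0, 16.0], [319.0, -169.0], [239.0, -170.0]]
```

View pics/w4.png

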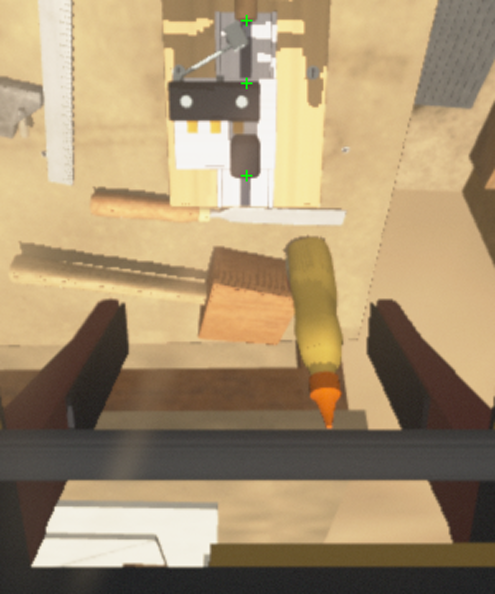

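In crop pixels, the tab blob is at (231..259, 135..178), the switch body top at (168..260, 83..121), the roller at (222..247, 22..50), and the rung head near the top edge at v≈18. I convert these to bed coordinates.

```bash
python3 - <<'E'
from h import *
s=load('w4');p=np.load('bed2.npy');B=bedR(p[2])
cb=B.T@(-s['R'].T@s['t']-np.array([p[0],p[1],.048])); print('cam in bed',cb.round(3), 'axis',(B.T@s['R'][2]).round(2))
def onb(u,v,z):
    o,d=ray(s,130+u/1.65-.5,60+v/1.65-.5); o=B.T@(o-np.array([p[0],p[1],.048])); d=B.T@d
    return ((o+d*(z-o[2])/d[2])*1000).round(1)[:2]
for n,u,v,z in [('tab top near',245,135,.064),('tab up edge',245,178,.064),('tabL',231,160,.064),('tabR',259,160,.064),('sw down',214,83,.042),('sw up',214,121,.042),('roller front',235,22,.034),('roller front',235,22,.04),('roller back',235,50,.034),('roller back',235,50,.040),('head',246,18,.034)]: print(n,z,onb(u,v,z))
E
```

```text
cam in bed [0.176 0.001 0.319] axis [ 0.3  -0.   -0.95]
tab top near 0.064 [197.2  -0.8]
tab up edge 0.064 [219.2  -0.8]
tabL 0.064 [209.9  -8. ]
tabR 0.064 [209.8   6.5]
sw down 0.042 [171.8 -17.6]
sw up 0.042 [191.6 -17.9]
roller front 0.034 [140.8  -6.3]
roller front 0.04 [141.5  -6.2]
roller back 0.034 [154.7  -6.4]
roller back 0.04 [155.1  -6.3]
head 0.034 [138.8  -0.5]
```

```bash
python3 - <<'E'
from h import *
p=np.load('bed2.npy');B=bedR(p[2])
t=snap('top','t4')
def onb(s,u,v,z):
    o,d=ray(s,u,v); o=B.T@(o-np.array([p[0],p[1],.048])); d=B.T@d
    return ((o+d*(z-o[2])/d[2])*1000).round(1)[:2]
s=load('t0'); C=lambda u,v:(280+u/5.4-.4,190+v/5.4-.4)
for n,u,v,z in[('sw down',570,190,.042),('sw up',632,190,.042),('tab dn',630,140,.064),('tab up',695,140,.064),('roller front',487,175,.034),('plate front',452,175,.01)]: print(n,onb(s,*C(u,v),z))
out=[]
for k in('t0','t3','t4'):
    out.append(cv2.resize(load(k)['frame'][200:245,330:425][:,:,::-1],None,fx=4.2,fy=4.2,interpolation=cv2.INTER_CUBIC))
cv2.imwrite('pics/cmp.png',np.vstack(out))
E
```

```text
sw down [196.9 -17.2]
sw up [222.  -18.6]
tab dn [227.9  -3. ]
tab up [253.1  -4.8]
roller front [159.6  -7.3]
plate front [136.   -1.5]
```

View pics/cmp.png

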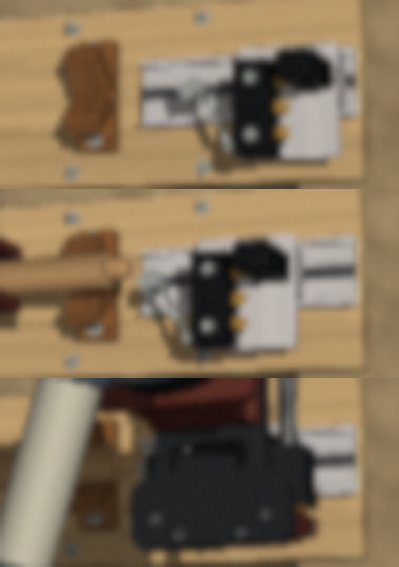

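Between t0 and t3 the end stop moved about 25 mm downhill. The fingers evidently brushed the tab on the first swing across. The roller front is now at about 141 mm, just short of the rung head at 140, with the lever still free. I grip the tab (x≈209.5, y≈−0.8), bring it down in small steps and watch with the wrist camera.

```bash
python3 - <<'E'
from h import *
p=np.load('bed2.npy');B=bedR(p[2]); ob=toolrpy(B[:,1],-B[:,2]); y=-.0008
def go(x,z,sp): r.servo_line(bed(p,[x,y,z+.163])[0],ob,speed=sp)
def F():
    r.wait(.2); return np.mean([B.T@np.array(r.sense()['contact_force']) for _ in range(3)],0)
def tx(): return (B.T@(np.array(r.sense()['tcp_pos'])-np.array([p[0],p[1],.048])))[0]
go(.2095,.11,.2); go(.2095,.052,.08); f0=F(); print('f0',f0.round(2))
r.grab(20); st('grab'); print('f',F().round(2),tx())
snap('wrist','w5')
x=.2095
for k in range(4):
    x-=.002; go(x,.052,.02); print(round(x,4),round(tx(),4),F().round(2))
snap('wrist','w6')
i=np.hstack([cv2.resize(load(k)['frame'][60:310,190:340][:,:,::-1],None,fx=2.4,fy=2.4,interpolation=cv2.INTER_CUBIC) for k in('w5','w6')])
cv2.imwrite('pics/c6.png',i)
s=load('w5');print([((proj(s,bed(p,[a,0,.034]))-[190,60]+.5)*2.4).round().tolist() for a in(.13,.14,.15,.172)])
E
```

```text
f0 [-0.28  0.71 -0.48]
grab clk 21.3 tcp [ 0.4536 -0.1513  0.3389] F [-4.47  1.4   1.75] open 0.016 gf 20.0
f [ 0.   -5.23  2.78] 0.2095312536873216
0.2075 0.2078 [ 0.84 -5.92  1.56]
0.2055 0.206 [ 2.2  -3.82  1.57]
0.2035 0.2041 [ 3.3  -5.27  1.38]
0.2015 0.2021 [ 2.27 -5.19  1.6 ]
[[[219.0, 147.0]], [[219.0, 194.0]], [[219.0, 239.0]], [[219.0, 334.0]]]
```

View pics/c6.png

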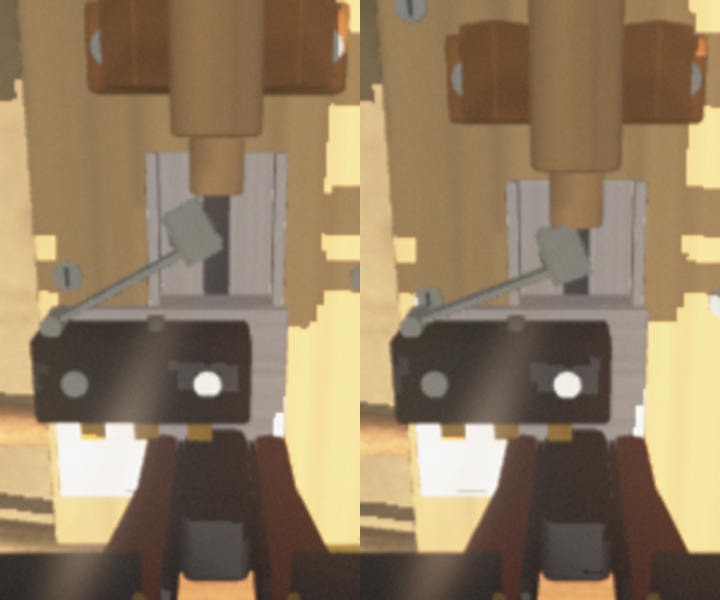

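Free (left picture), the lever runs from (52,322) to (192,232), 32.7°. Now (right picture) it runs from (412,322) to (563,255), 23.9°, so it is pressed in about 0.15 rad and has not clicked. It needs about 4 mm more for roughly 0.27 rad.

```bash
python3 - <<'E'
from h import *
p=np.load('bed2.npy');B=bedR(p[2]); ob=toolrpy(B[:,1],-B[:,2]); y=-.0008
def go(x,z,sp): r.servo_line(bed(p,[x,y,z+.163])[0],ob,speed=sp)
def tx(): return (B.T@(np.array(r.sense()['tcp_pos'])-np.array([p[0],p[1],.048])))[0]
for x in(.1995,.1975): go(x,.052,.02); r.wait(.3); print(tx())
r.let_go(); r.wait(.3); st('rel'); print(tx())
snap('wrist','w7')
go(.1975,.13,.1); st('up')
i=cv2.resize(load('w7')['frame'][60:310,190:340][:,:,::-1],None,fx=2.4,fy=2.4,interpolation=cv2.INTER_CUBIC)
cv2.imwrite('pics/c7.png',i)
E
```

```text
0.20018286571414184
0.19822628187122524
rel clk 25.98 tcp [ 0.4534 -0.1409  0.3329] F [ 1.14  0.12 -0.25] open 0.0879 gf 0.0
0.19747983680437037
up clk 26.96 tcp [ 0.4516 -0.102   0.3998] F [-0.21 -0.33  0.37] open 0.088 gf 0.0
```

View pics/c7.png

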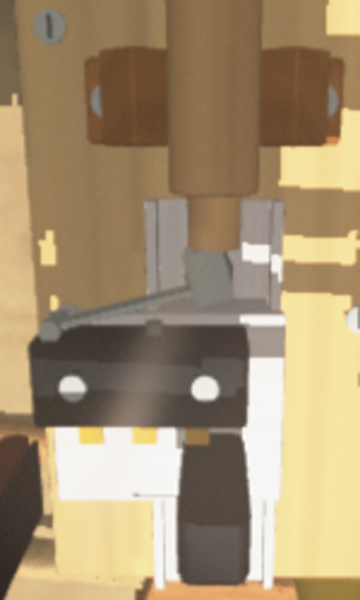

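The lever now runs from (50,328) to the roller at (210,277), about 17.7°. That is 15° or 0.26 rad pressed in, past the click (0.20) and well short of overtravel (0.40). The arm is clear, so I hand in.

```bash
python3 -c "
from h import *
print(r.hand_in())"
```

```text
the job is handed in; nothing more can be done
None
```

I handed the job in at about 27 s: the 140 mm rung is home against the foot stop, and the end stop is released with the lever at about 0.26 rad by my camera measurement (clicks at 0.20, overtravel from 0.40). The end stop had moved about 25 mm downhill before I laid the rung in, probably knocked by the open fingers on my first swing; it was just clear of the rung's head, so I continued from there.

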